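# Gauge the tall napkin ring from the soldering turntable

## Robot

A 6-joint arm with a two-finger parallel gripper is mounted at the origin on the work surface. World frame = base frame: x ahead of the robot, y to its left, z up, the work surface at z = 0. Lengths are in m, angles in rad, forces in N, time in s.
With the tool pointing down it reaches from about 0.275 to 0.75 m from the base axis. Payload 10.2 kg.
Tool frame: the origin (TCP) lies at the very end of the fingers, on their centre line; the grasp point (between the pads) lies 19 mm behind it; z points along the fingers, y is the line along which they close (so a half turn about z gives the same grasp; the last joint's range is limited). The gripper opens to 88 mm and grips with 3 to 60 N. Pads are 18 mm wide; open, the fingers measure 123 mm over their backs; the gripper's body (75 mm by 187 mm) begins 45 mm behind the grasp point.
Start: joints at [0.892, 0.313, 1.498, -0, 1.331, -0.223], TCP at [0.231, 0.471, 0.239] pointing down, gripper open.
Joint ranges: [-2.94, 2.94], [-0.97, 2.17], [0.19, 2.56], [-1.23, 4.37], [0.02, 3.11], [-2.88, 2.88]. Speed limits (rad/s): [2.39, 2.39, 3.01, 3.14, 3.14, 3.14].

## Interface

Orientations are given as [roll, pitch, yaw] about the fixed x, y, z axes, in that order (R = Rz(yaw) Ry(pitch) Rx(roll)).
In Python, from cell import get_obs, capture, calibration, job_done gives the robot as it stands.
- The arm moves only by the shell command python3 -m pendant 'ROWS' [OPENING]. ROWS is JSON, a list of rows, each a list of 6 numbers: the shift along the tool's x, y, z in mm, then the turn, a rotation vector about the tool's x, y, z in rad. In form: [[x, y, z, rx, ry, rz], ...]. A call has 1 to 10 rows; each row is the pose to reach, as a shift and turn from the pose commanded when the call began, along the tool's axes at that moment; what a row does not reach only later rows make up. A row lasts 1/12 s, in which the tool goes at most 41.7 mm and 7.16 degrees, less where a joint would pass 70% of its speed; a pose out of reach is approached as far as the arm can. A call with a gripper value outside its range is refused whole. OPENING is the opening, from -1 (shut) to 1 (fully open), set as the call begins (- or left out, the last holds). The fingers move at their own pace and stop on an object; the grip force is fixed at half the most. Time passes only in rows, so rows that repeat a pose let the fingers close. It gives the time, the measured TCP pose, the force, the opening and the grip force at its end, in the units of the state.
- get_obs(): the state, without advancing time (a new reading comes with each control period).
- capture(name): name is "side" or "top" or "wrist"; returns the picture (480x640x3 uint8, blue, green, red); there is no depth.
- calibration(name): a dict with "K" (3x3 intrinsics, pixels), "k1" (the pictures are not rectified: a ray, as slopes to the right and down, at radius r is drawn at 1 + k1 r^2 times it, then the intrinsics apply), "rvec" (rotation vector, rad) and "tvec" (3), from world to camera coordinates, as OpenCV has them. Camera axes: x right, y down, z forward; pixel columns grow to the right and rows downward; lengths in m; the calibration is good to about 2 mm. A picture is of the moment at which its call begins: read the wrist's pose just before it. calibration takes no time and is no camera call; for the wrist camera it gives the pose at the moment of the call.
- job_done(): hands the job in; it is judged then, once.
The state is a dict: "t": time; "joint_pos": joint angles; "dq": joint speeds; "joint_efforts": joint torques, N m; "eef_pos": TCP position; "tcp_rot": TCP orientation; "contact_force": force on the tool from outside, world axes, zero at the start; "wrist_torque": the same for the moment, N m; "width": opening from 0.0 (shut) to 1.0 (fully open); "finger_force": force on a finger pad.
Only numpy, scipy, OpenCV 4.12 (cv2) and the standard library are available. Lean on these libraries where they do the work, as an engineer would, in place of code of your own. Each camera call takes 0.05 s, during which the arm holds its last target. There are 200 camera calls.

## Task

Three soldered silver napkin rings stand cooling on the soldering turntable, which spins freely. Lift the tall one off without setting the turntable spinning, stand it upright on the base plate of the bench caliper between the two open jaws and let go of it, then slide the moving jaw shut until both jaws bear on the ring, gently, as for reading its outside diameter, and back away leaving it held between the shut jaws. The two low rings stay standing on the turntable.

Things in the scene. Friction and masses are not known exactly. Their poses are not given: they have to be found in the camera images.
- tall_ring: The ring to gauge: the tallest of three plain silver open tubes (napkin rings), 42 mm outside diameter, 37 mm bore, 44 mm tall, about 115 g. Origin: centre of its underside; z is its axis, up.
- short_ring: Low silver ring, 42 mm outside diameter, 24 mm tall, about 63 g; stays on the turntable. Origin: centre of its underside; z is its axis.
- wide_ring: Low and wider silver ring, 52 mm outside diameter, 22 mm tall, about 72 g; stays on the turntable. Origin: centre of its underside; z is its axis.
- board_top (a point): Middle of the soldering turntable's top, on its axis, 50 mm above the bench. The top is a flat pale ceramic board of 230 mm diameter with dark pin holes and scorch marks, on a steel platter of 236 mm diameter, with no raised rim. The three rings stand on it in any order, spread round the axis, their centres 50 to 85 mm from it.
- platter (a joint): Turning angle of the turntable's top (rad, about the vertical, without stops). It runs on a ball bearing and spins at the slightest push, coasting for a second or two.
- caliper: Grey bench stand with a flat base plate 300 x 120 mm, 12 mm thick, on which the ring is stood. A steel digital caliper is clamped flat over it, display up. Origin: centre of the plate's underside; x along the caliper's beam, z up. A clamp holds the beam's tail at x = 110 to 140 mm, y = -45 to -15 mm, 32 mm high above the plate with its screw.
- fixed_jaw: Fixed jaw and beam. Origin: on the fixed measuring face (plane x = 0), at the beam's centreline, at the height of the plate's top. x along the beam, the way the other jaw opens; y along the jaws; z up. Beam and jaws lie level, 14 to 18 mm above the plate. Beam: y -8 to 8 mm, x -16 to 258 mm. Face: y = 8 to 58 mm, its jaw behind it at x = -16 to 0. Plate: y -30 to 90 mm.
- sliding_jaw: Moving jaw and its slide, axes as fixed_jaw. Origin on its measuring face (y = 8 to 58 mm): its x in fixed_jaw's frame is the opening, 70 to 115 mm at the start, 42 mm when shut on the ring. Black display housing: x = 2 to 68 mm, y = -17 to 17 mm, 9 to 25 mm above the plate. A thumb roller sticks out to y = 25 mm at x = 60 mm. Slides with about 1 N friction; stays where left.
- housing_end (a point): Middle of the top edge of the flat end of the sliding jaw's housing, the end away from the jaws: 68 mm from its measuring face, 25 mm above the base plate, 7 mm above the beam's top. A push on this end towards -x of fixed_jaw shuts the jaws; they meet the ring hard, without spring, so creep up to it.
Not all that is in view belongs to the job. Leave any orange look-alike of the wide_ring alone. What is shaped like the tall_ring but purple is not meant.

How it is judged:
By the outcome, as a careful person would: the job done as asked, in the order asked, and still so for the second after the job is handed in, with the robot touching nothing.
It also fails if it takes over 54 s, if anything falls off the work surface, if the arm or the gripper's body presses on something with over 40 N, if the wrist force passes 120 N, or if a joint passes its speed limit or range.

## Working session

There is one attempt and no reset: what is moved stays moved. The work goes in short steps, Python scripts to look and compute and a shell command to move; the robot and the scene stay as the last step left them, time stands still between calls to the robot, and variables do not carry over. Pictures are saved under pics/ and viewed, at most 10 in all, crops included, and the job is handed in when it is done.

```bash
ls; mkdir -p pics; python3 - <<'E'
from cell import *
import cv2,numpy as np
o=get_obs();print({k:np.round(v,3) for k,v in o.items()})
for n in("side","top","wrist"):
    c=calibration(n);print(n,{k:np.round(v,3).tolist() for k,v in c.items()})
    cv2.imwrite(f"pics/{n}0.png",capture(n))
E
```

```text
pics
{'t': np.float64(0.0), 'joint_pos': array([ 0.892,  0.313,  1.498, -0.   ,  1.331, -0.223]), 'dq': array([ 0.001,  0.   ,  0.   , -0.   ,  0.   ,  0.002]), 'joint_efforts': array([-0.0000e+00, -4.0220e+01, -2.5227e+01,  6.9000e-02,  3.5000e-02,
       -0.0000e+00]), 'eef_pos': array([0.231, 0.471, 0.238]), 'tcp_rot': array([-3.14 , -0.   ,  2.686]), 'contact_force': array([ 0.275, -0.065, -0.233]), 'wrist_torque': array([ 0.024, -0.011,  0.061]), 'finger_force': np.float64(0.0), 'width': np.float64(1.0)}
side {'K': [[533.479, 0.0, 318.16], [0.0, 533.479, 237.485], [0.0, 0.0, 1.0]], 'k1': -0.001, 'rvec': [2.197, -0.283, 0.16], 'tvec': [-0.458, 0.143, 0.856]}
top {'K': [[596.465, 0.0, 305.063], [0.0, 596.465, 239.539], [0.0, 0.0, 1.0]], 'k1': -0.202, 'rvec': [2.182, -2.135, 0.134], 'tvec': [0.046, 0.496, 1.462]}
wrist {'K': [[399.82, 0.0, 325.563], [0.0, 399.82, 236.646], [0.0, 0.0, 1.0]], 'k1': -0.08, 'rvec': [-2.437, -1.519, -0.233], 'tvec': [-0.525, -0.041, 0.39]}
```

View pics/top0.png

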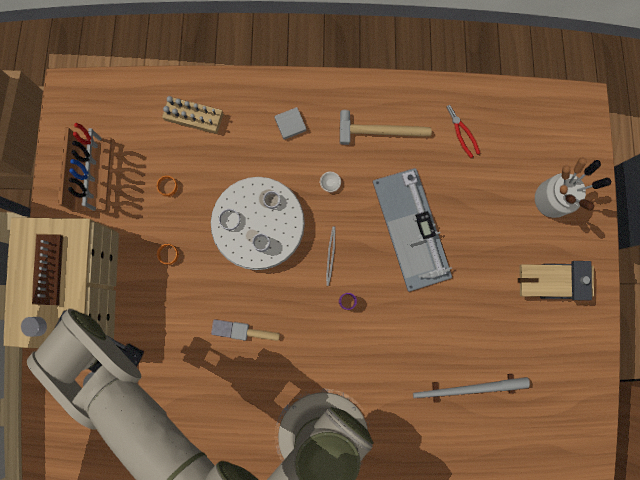

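View pics/side0.png

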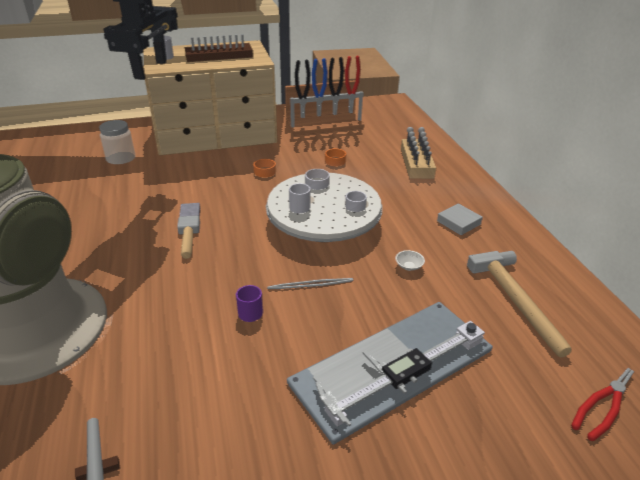

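Three silver rings, top/side pixels: top (262,241) = side (300,198), clearly tallest; top (231,220) = side (317,180), wide and low; top (272,199) = side (356,202), low. Purple (349,302) and the orange ones are excluded. The caliper runs from the fixed jaw (438,272) to the clamp (410,178), and its display is at (425,225). I'll confirm with an enlarged crop.

```bash
cat > h.py <<'E'
from cell import *
import cv2,numpy as np
from scipy.spatial.transform import Rotation as R
def rays(c,px):
    K=np.array(c["K"]);D=np.array([c["k1"],0,0,0.])
    p=cv2.undistortPoints(np.array(px,float).reshape(-1,1,2),K,D)[:,0]
    M=cv2.Rodrigues(np.array(c["rvec"]))[0];t=np.array(c["tvec"]).ravel()
    return -M.T@t,np.c_[p,np.ones(len(p))]@M
def onz(c,px,z):
    o,d=rays(c,px);return o+d*((z-o[2])/d[:,2])[:,None]
def proj(c,P):
    return cv2.projectPoints(np.array(P,float).reshape(-1,1,3),np.array(c["rvec"]),np.array(c["tvec"]),np.array(c["K"]),np.array([c["k1"],0,0,0.]))[0][:,0]
def totool(dp):  # world shift -> tool mm
    return R.from_euler('xyz',get_obs()["tcp_rot"]).inv().apply(dp)*1000
E
python3 - <<'E'
from h import *
t=cv2.imread('pics/top0.png');s=cv2.imread('pics/side0.png')
a=cv2.resize(t[170:275,205:310],(400,400),interpolation=2);b=cv2.resize(s[160:250,260:390],(400,277),interpolation=2)
c=cv2.resize(t[165:295,365:460],(400,547),interpolation=2)
im=np.zeros((600,800,3),np.uint8);im[:277,:400]=b;im[277:,:400]=cv2.resize(a,(400,323));im[:547,400:]=c
cv2.imwrite('pics/crop0.png',im)
T=calibration('top');S=calibration('side')
print('board',onz(T,[[257,223]],.05)); print('rings',onz(T,[[262,241]],.07),onz(T,[[231,220]],.06),onz(T,[[272,199]],.06))
print('tall side',onz(S,[[300,190]],.094))
print('cal fixed,clamp,display',onz(T,[[438,272],[410,178],[425,225]],.028))
c=calibration('wrist');o,d=rays(c,[[320,240]]);ob=get_obs();print('wristcam in tool',R.from_euler('xyz',ob['tcp_rot']).inv().apply(np.r_[o-ob['eef_pos'],d[0]].reshape(2,3)))
E
```

```text
board [[0.53138585 0.17681942 0.05      ]]
rings [[0.48429884 0.16154516 0.07      ]] [[0.53603169 0.24064855 0.06      ]] [[0.59077913 0.14076621 0.06      ]]
tall side [[0.4783878  0.15458317 0.094     ]]
cal fixed,clamp,display [[ 0.42037863 -0.27975814  0.028     ]
 [ 0.66012942 -0.20866027  0.028     ]
 [ 0.53921569 -0.2466646   0.028     ]]
wristcam in tool [[ 0.07837     0.0010735  -0.14541596]
 [-0.30994872 -0.01434765  0.95078384]]
```

View pics/crop0.png

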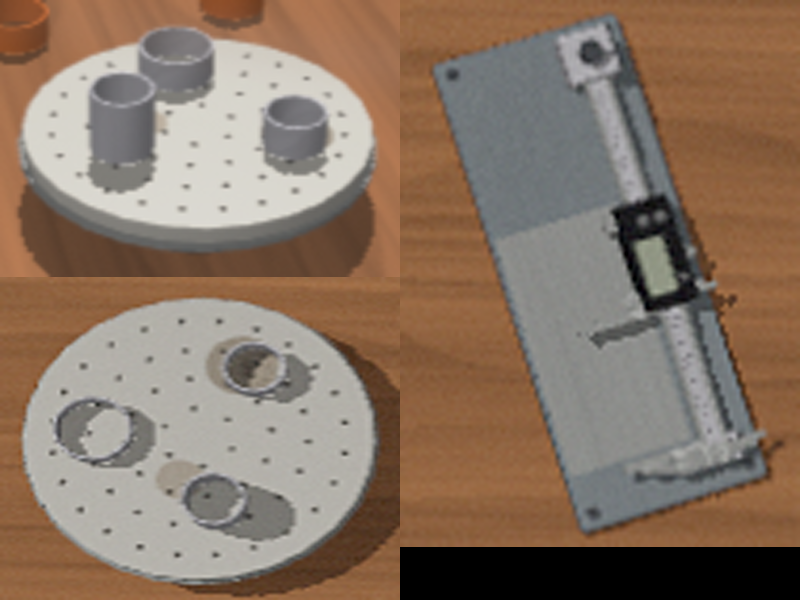

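The crop confirms it: in the side view the ring at crop (123,115) is about twice as tall as the others, so tall_ring is at top (262,241). I'll move over it with the closing line radial to the turntable and look with the wrist camera.

```bash
python3 -m pendant '[[-180,-85,0,0,0,0.4],[-364,-170,0,0,0,0.75],[-364,-170,0,0,0,0.75],[-364,-170,0,0,0,0.75],[-364,-170,0,0,0,0.75],[-364,-170,0,0,0,0.75],[-364,-170,0,0,0,0.75],[-364,-170,0,0,0,0.75],[-364,-170,0,0,0,0.75],[-364,-170,0,0,0,0.75]]' 1
python3 -m pendant '[[0,0,0,0,0,0],[0,0,0,0,0,0],[0,0,0,0,0,0],[0,0,0,0,0,0]]'
python3 - <<'E'
from h import *
import json
o=get_obs();print(o['eef_pos'],o['tcp_rot'],o['t'])
c=calibration('wrist');im=capture('wrist');cv2.imwrite('pics/w1.png',im);json.dump({k:np.array(v).tolist() for k,v in c.items()},open('w1.json','w'))
E
```

```text
t: 0.98
eef_pos: [0.4848, 0.1555, 0.2385]
tcp_rot: [-3.141, 0.0, 1.934]
contact_force: [0.0, 0.7, -0.3]
width: 0.999
finger_force: 0.0
t: 1.32
eef_pos: [0.4824, 0.1595, 0.2387]
tcp_rot: [-3.141, -0.0, 1.937]
contact_force: [0.1, 0.1, 0.4]
width: 1.004
finger_force: 0.0
[0.48244437 0.15946337 0.23874107] [-3.14140848e+00 -1.69457822e-04  1.93722389e+00] 1.3167
```

View pics/w1.png

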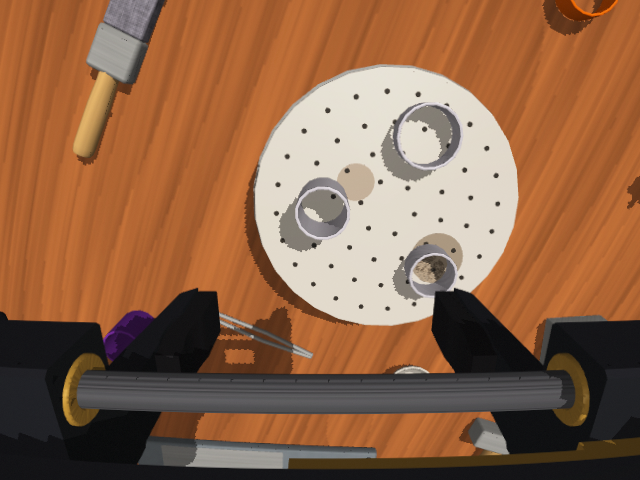

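The wrist view shows the board centred near (387,195), the tall ring's rim at (322,212), the wide ring at (428,135) and the short ring at (432,273).

```bash
python3 - <<'E'
from h import *
import json
c=json.load(open('w1.json'));im=cv2.imread('pics/w1.png')
hsv=cv2.cvtColor(im,cv2.COLOR_BGR2HSV)
m=((hsv[...,1]<50)&(hsv[...,2]>190)).astype(np.uint8);m[300:]*(1)
m[330:]=0
cs,_=cv2.findContours(cv2.morphologyEx(m,cv2.MORPH_OPEN,np.ones((3,3))),0,1);k=max(cs,key=cv2.contourArea)
k=k[(k[:,0,1]<285)]
# points on board top plane: circle fit
P=onz(c,k[:,0],.05)[:,:2];A=np.c_[2*P,np.ones(len(P))]
for _ in range(4):
    s=np.linalg.lstsq(A,(P**2).sum(1),rcond=None)[0];r=np.sqrt(s[2]+s[0]**2+s[1]**2);e=np.abs(np.hypot(*(P-s[:2]).T)-r);P=P[e<2*np.median(e)+.0005];A=np.c_[2*P,np.ones(len(P))]
print('board',s[:2],r); B=s[:2]
g=cv2.cvtColor(im,cv2.COLOR_BGR2GRAY)
for nm,(u,v),h,D in(('tall',(322,210),.094,.042),('wide',(428,135),.072,.052),('short',(432,273),.074,.042)):
    x0,y0=u-50,v-50
    G=cv2.resize(g[y0:v+50,x0:u+50],None,fx=4,fy=4,interpolation=2)
    cen=calibration('wrist');o,_=rays(c,[[u,v]]);rp=399.8*D/2/(o[2]-h)*4
    h_=cv2.HoughCircles(G,cv2.HOUGH_GRADIENT_ALT if 0 else cv2.HOUGH_GRADIENT,1,40,param1=120,param2=12,minRadius=int(rp*.88),maxRadius=int(rp*1.1))[0][:3]
    for q in h_:
        p=[(q[0]-1.5)/4+x0,(q[1]-1.5)/4+y0];print(nm,p,q[2]/4,rp/4,onz(c,[p],h)[0],)
E
```

```text
board [0.53237148 0.17842935] 0.11313540717647166
tall [np.float32(320.5), np.float32(212.5)] 25.95 28.93287596815911 [0.47731989 0.1640473  0.094     ]
tall [np.float32(324.5), np.float32(202.5)] 26.75 28.93287596815911 [0.47738473 0.17225188 0.094     ]
wide [np.float32(428.0), np.float32(135.5)] 31.125 33.29724258978504 [0.5343052  0.24514784 0.072     ]
wide [np.float32(420.75), np.float32(128.0)] 35.5 33.29724258978504 [0.52676543 0.2482014  0.072     ]
wide [np.float32(404.25), np.float32(152.5)] 35.525 33.29724258978504 [0.52249605 0.22665854 0.072     ]
short [np.float32(434.0), np.float32(278.0)] 25.075 27.067334101182222 [0.58882028 0.14035501 0.074     ]
short [np.float32(438.0), np.float32(261.75)] 29.05 27.067334101182222 [0.58552876 0.15487687 0.074     ]
short [np.float32(430.5), np.float32(268.5)] 26.55 27.067334101182222 [0.58223729 0.14713273 0.074     ]
```

```bash
python3 - <<'E'
from h import *
import json
c=json.load(open('w1.json'));im=cv2.imread('pics/w1.png')
a=np.linspace(0,2*np.pi,60)
x0,y0=270,150
I=cv2.resize(im[y0:y0+100,x0:x0+100],(600,600),interpolation=2)
for z,col,r in((.094,(0,0,255),.021),(.094,(0,200,0),.0185),(.05,(255,0,0),.021)):
    p=proj(c,np.c_[.4773+r*np.cos(a),.1640+r*np.sin(a),0*a+z])
    p=((p-[x0,y0])*6+2.5).astype(int);cv2.polylines(I,[p],True,col,1)
cv2.imwrite('pics/z1.png',I)
E
```

```text
(no output)
```

View pics/z1.png

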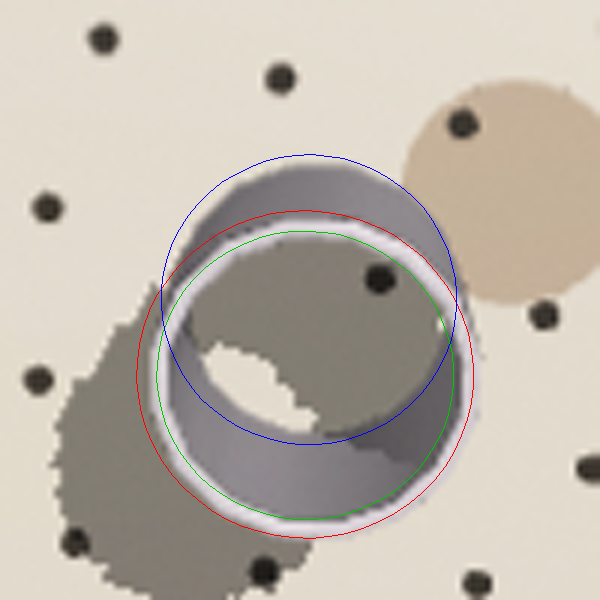

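Measured against the outlines, the tall ring's rim centre is about (0.478, 0.164) and the axis is (0.532, 0.178). I'll align the closing line with the axis, descend partway and check again.

```bash
python3 -m pendant '[[6,-2.5,40,0,0,0.11],[6,-2.5,75,0,0,0.11],[6,-2.5,100,0,0,0.11],[6,-2.5,100,0,0,0.11],[6,-2.5,100,0,0,0.11],[6,-2.5,100,0,0,0.11]]'
python3 - <<'E'
from h import *
import json
c=calibration('wrist');im=capture('wrist')
a=np.linspace(0,2*np.pi,60)
cen=np.array([.4779,.1642]);out=im.copy()
for z,col,r in((.094,(0,0,255),.021),(.094,(0,200,0),.0185)):
    cv2.polylines(out,[np.round(proj(c,np.c_[cen[0]+r*np.cos(a),cen[1]+r*np.sin(a),0*a+z])).astype(int)],True,col,1)
print(proj(c,[get_obs()['eef_pos']]),get_obs()['eef_pos'],get_obs()['tcp_rot'])
cv2.imwrite('pics/w2r.png',im);cv2.imwrite('pics/w2.png',out)
json.dump({k:np.array(v).tolist() for k,v in c.items()},open('w2.json','w'))
E
```

```text
t: 1.87
eef_pos: [0.4794, 0.1638, 0.1405]
tcp_rot: [3.139, 0.0, 1.827]
contact_force: [0.1, -0.8, 0.7]
width: 1.0
finger_force: 0.0
[[324.5050139  314.50843436]] [0.47952223 0.16364969 0.14072556] [3.13820787e+00 5.29077129e-04 1.82635894e+00]
```

View pics/w2.png

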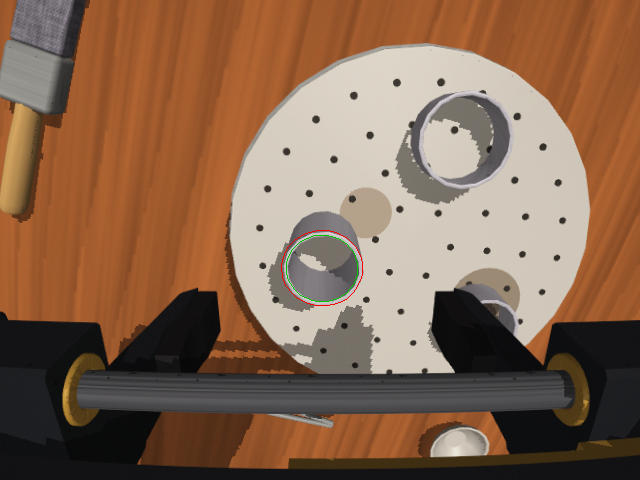

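The overlay matches the rim at (323,267), and the fingers straddle it symmetrically (inner edges at 218 and 435). Next I descend to the grasp height.

```bash
python3 -m pendant '[[0,0,30,0,0,0],[0,0,55,0,0,0],[0,0,62,0,0,0],[0,0,62,0,0,0],[0,0,62,0,0,0],[0,0,62,0,0,0]]'; python3 - <<'E'
from h import *
o=get_obs();print(o['eef_pos'],o['tcp_rot'],totool(np.array([.4779,.1642,.072])-o['eef_pos']))
E
```

```text
t: 2.42
eef_pos: [0.4797, 0.1634, 0.0785]
tcp_rot: [3.139, 0.0, 1.826]
contact_force: [-0.6, 0.3, 0.0]
width: 0.998
finger_force: 0.0
[0.47968122 0.16339637 0.07853146] [3.13855957e+00 4.80083671e-04 1.82590545e+00] [ 1.23025033 -1.54057212  6.52622875]
```

```bash
python3 -m pendant '[[1.2,-1.5,6,0,0,0],[1.2,-1.5,6,0,0,0],[1.2,-1.5,6,0,0,0],[1.2,-1.5,6,0,0,0],[1.2,-1.5,6,0,0,0],[1.2,-1.5,6,0,0,0]]' 0.06
python3 - <<'E'
from h import *
o=get_obs();print(o['eef_pos'],o['width']*88)
c=calibration('wrist');im=capture('wrist');x0,y0=180,200
a=np.linspace(0,2*np.pi,60)
cv2.polylines(im,[np.round(proj(c,np.c_[.4779+.021*np.cos(a),.1642+.021*np.sin(a),0*a+.094])).astype(int)],True,(0,0,255),1)
cv2.imwrite('pics/w3.png',cv2.resize(im[200:420,180:470],(790,600)))
E
```

```text
t: 2.92
eef_pos: [0.477, 0.164, 0.0709]
tcp_rot: [3.141, 0.0, 1.826]
contact_force: [-0.8, -0.4, 0.4]
width: 0.571
finger_force: 0.0
[0.47698395 0.16404525 0.07086788] 50.25433296545417
```

View pics/w3.png

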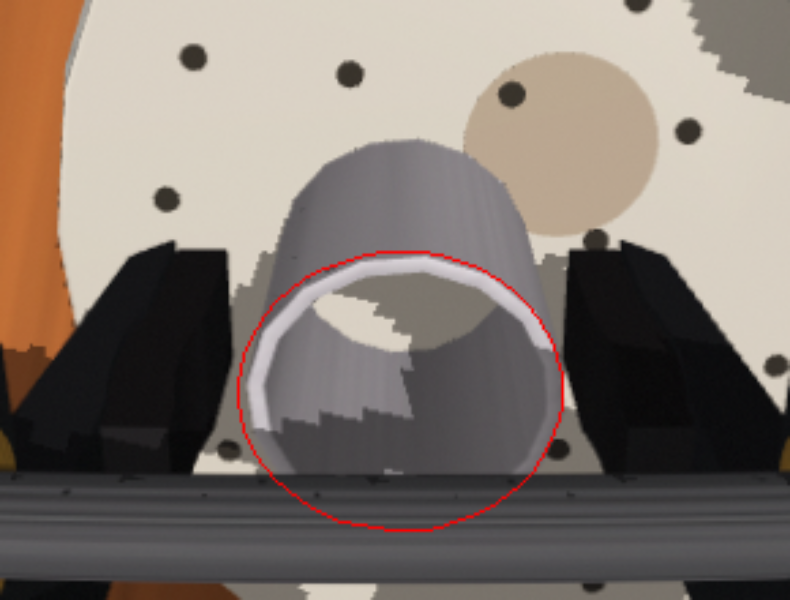

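The ring sits between the fingers, with gaps of about 18 px left and 8 px right in the crop (roughly 0.7 mm off centre). I'll shift 0.7 mm and close.

```bash
python3 -m pendant '[[0,0.7,0,0,0,0],[0,0.7,0,0,0,0],[0,0.7,0,0,0,0],[0,0.7,0,0,0,0]]' 0
python3 -m pendant '[[0,0,0,0,0,0],[0,0,0,0,0,0],[0,0,0,0,0,0],[0,0,0,0,0,0],[0,0,0,0,0,0]]' -1
python3 -m pendant '[[0,0,-3,0,0,0],[0,0,-8,0,0,0],[0,0,-15,0,0,0],[0,0,-22,0,0,0],[0,0,-30,0,0,0],[0,0,-30,0,0,0],[0,0,-30,0,0,0]]'
python3 - <<'E'
from h import *
c=calibration('top');cv2.imwrite('pics/t1.png',capture('top'));cv2.imwrite('pics/s1.png',capture('side'))
c=calibration('wrist');im=capture('wrist');cv2.imwrite('pics/w4.png',im)
a=cv2.imread('pics/s1.png')[130:270,230:430];cv2.imwrite('pics/s1c.png',np.hstack([cv2.resize(a,(400,280)),cv2.resize(im,(400,280))]))
E
```

```text
t: 3.3
eef_pos: [0.4776, 0.1642, 0.0707]
tcp_rot: [-3.142, -0.0, 1.826]
contact_force: [-0.3, 1.1, -0.0]
width: 0.501
finger_force: 0.0
t: 3.72
eef_pos: [0.4776, 0.1642, 0.0707]
tcp_rot: [3.141, 0.0, 1.826]
contact_force: [0.4, -0.0, -0.4]
width: 0.47
finger_force: 30.0
t: 4.3
eef_pos: [0.4778, 0.1642, 0.1013]
tcp_rot: [3.14, 0.0, 1.826]
contact_force: [-0.4, 0.0, -0.7]
width: 0.472
finger_force: 30.0
```

View pics/s1c.png

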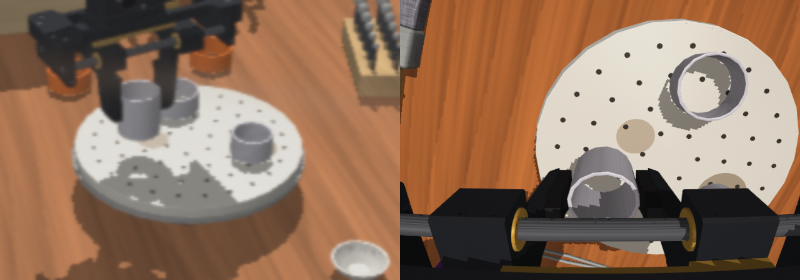

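The ring is in the grip (about 1 N of weight, 30 N on the pads) and the two low rings still stand with the platter still. Next I carry it up and over to view the caliper.

```bash
python3 -m pendant '[[0,0,-25,0,0,0],[0,0,-60,0,0,0],[-10,-2,-95,0,0,0],[-35,-8,-130,0,0,0.1],[-70,-16,-155,0,0,0.2],[-105,-24,-160,0,0,0.32],[-140,-32,-160,0,0,0.44],[-175,-40,-160,0,0,0.56],[-210,-48,-160,0,0,0.68],[-245,-56,-160,0,0,0.8]]'
python3 -m pendant '[[-68,-112,0,0,0,0.1],[-68,-112,0,0,0,0.2],[-68,-112,0,0,0,0.32],[-68,-112,0,0,0,0.44],[-68,-112,0,0,0,0.56],[-68,-112,0,0,0,0.68],[-68,-112,0,0,0,0.74],[-68,-112,0,0,0,0.74],[-68,-112,0,0,0,0.74],[-68,-112,0,0,0,0.74]]'
python3 - <<'E'
from h import *
import json
print(get_obs()['joint_pos'])
c=calibration('wrist');im=capture('wrist');cv2.imwrite('pics/w5.png',im);json.dump({k:np.array(v).tolist() for k,v in c.items()},open('w5.json','w'))
E
```

```text
t: 5.28
eef_pos: [0.4848, -0.0887, 0.2605]
tcp_rot: [-3.141, 0.0, 1.02]
contact_force: [0.4, -0.3, -1.3]
width: 0.473
finger_force: 30.0
t: 6.12
eef_pos: [0.3541, -0.0871, 0.2606]
tcp_rot: [-3.141, 0.0, 0.288]
contact_force: [0.4, -0.0, -0.7]
width: 0.474
finger_force: 30.0
[-5.65634927e-01 -7.23706410e-02  1.87851714e+00 -3.07740730e-05
  1.33582624e+00  7.17332097e-01]
```

View pics/w5.png

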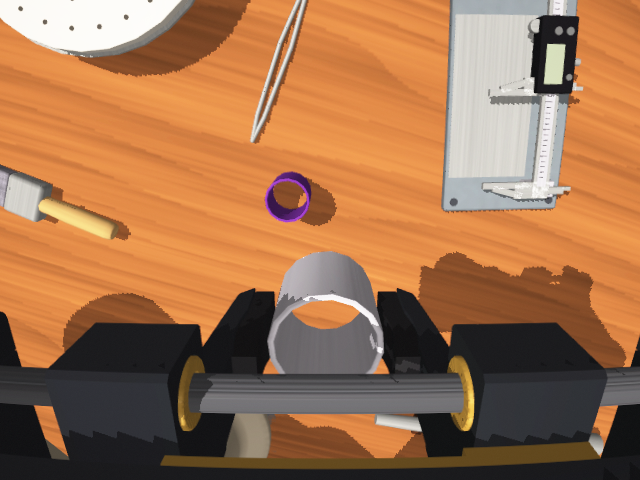

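My second leg's direction was off, but it's harmless. The picture shows the caliper at upper right: fixed jaw (530,190), sliding jaw (520,92), display (555,55). I'll shift to centre it under the camera.

```bash
python3 -m pendant '[[10,38,0,0,0,0],[20,76,0,0,0,0],[30,114,0,0,0,0],[30,150,0,0,0,0],[30,150,0,0,0,0],[30,150,0,0,0,0],[30,150,0,0,0,0],[30,150,0,0,0,0]]'
python3 - <<'E'
from h import *
import json
c=calibration('wrist');im=capture('wrist');cv2.imwrite('pics/w6.png',im);json.dump({k:np.array(v).tolist() for k,v in c.items()},open('w6.json','w'))
cv2.imwrite('pics/w6c.png',cv2.resize(im[0:270,230:590],(800,600),interpolation=2))
E
```

```text
t: 6.83
eef_pos: [0.425, -0.2217, 0.2609]
tcp_rot: [-3.141, -0.0, 0.287]
contact_force: [0.2, 0.1, -0.6]
width: 0.47
finger_force: 30.0
```

View pics/w6c.png

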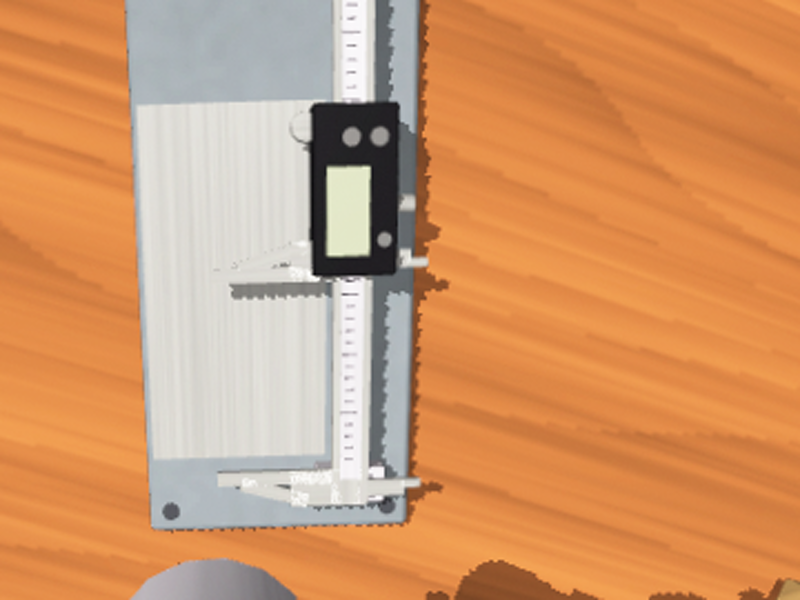

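The crop shows the fixed face edge from (218,473) to (330,467), the sliding face at about (230,284)–(312,282), housing corners (312,103), (398,103), (314,273), (398,273), and near plate corners (151,528), (406,523). Now I cast these onto their planes.

```bash
python3 - <<'E'
from h import *
import json
c=json.load(open('w6.json'))
f=lambda L,z:onz(c,np.array(L,float)/2.2222+[229.7,-.3],z)[:,:2]
h=f([(312,103),(398,103),(314,273),(398,273)],.037)
p=f([(151,528),(406,523),(128,2)],.012); fj=f([(218,473),(330,467)],.030); sj=f([(230,284),(312,282)],.030); bm=f([(333,350),(372,350),(335,430),(370,430)],.03)
n=np.linalg.norm
print('housing len',n(h[0]-h[2]),n(h[1]-h[3]),'w',n(h[0]-h[1]),n(h[2]-h[3]),'plate w',n(p[0]-p[1]))
ang=lambda d:np.degrees(np.arctan2(d[1],d[0]))
print('angles',ang(h[0]-h[2]),ang(h[1]-h[3]),ang(p[2]-p[0]),ang(p[0]-p[1])-90,ang(fj[0]-fj[1])-90)
# top-cam plate angle & position from long edges
im=cv2.imread('pics/top0.png')
a=np.radians(np.mean([ang(h[0]-h[2]),ang(h[1]-h[3]),ang(p[2]-p[0])]));print('a',np.degrees(a))
X=np.array([np.cos(a),np.sin(a)]);Y=np.array([-X[1],X[0]])
for nm,q in(('hous',h),('plate',p),('fj',fj),('sj',sj),('beam',bm)):print(nm,np.round(np.c_[q@X,q@Y]*1000,1).tolist())
print('X,Y',X,Y)
E
```

```text
housing len 0.06421955478398704 0.06441044712634822 w 0.03332819864632656 0.034001703003055744 plate w 0.11897481030197954
angles 18.643097155365606 19.23760669708106 17.78126010408011 17.581676892185314 19.60145825995268
a 18.553987985508925
hous [[464.2, -387.7], [463.4, -421.0], [400.0, -387.8], [399.0, -421.7]]
plate [[287.0, -313.9], [285.0, -432.9], [509.2, -316.9]]
fj [[316.7, -346.1], [317.6, -395.0]]
sj [[396.6, -353.9], [396.2, -387.7]]
beam [[368.1, -396.3], [367.6, -412.7], [333.9, -397.1], [333.4, -412.3]]
X,Y [0.94802425 0.31819809] [-0.31819809  0.94802425]
```

```bash
python3 - <<'E'
from h import *
import json
def cen(im,x0,x1,y0,y1):
    m=np.zeros(im.shape[:2],np.uint8);m[y0:y1,x0:x1]=(im[y0:y1,x0:x1].max(2)<55)
    m=cv2.morphologyEx(m,3,np.ones((9,9)));cs,_=cv2.findContours(m,0,1);k=max(cs,key=cv2.contourArea);return cv2.minAreaRect(k),cv2.contourArea(k)
X=np.array([.94802,.3182]);Y=np.array([-.3182,.94802])
w=json.load(open('w6.json'))
for nm,im,c,b in(('top',cv2.imread('pics/top0.png'),calibration('top'),(408,445,205,245)),('side',cv2.imread('pics/side0.png'),calibration('side'),(375,440,345,390)),('wrist',cv2.imread('pics/w6.png'),w,(355,425,35,135))):
    r,a=cen(im,*b);P=onz(c,[r[0]],.037)[0];q=onz(c,cv2.boxPoints(r),.037)[:,:2]
    print(nm,np.round(r[0],1),np.round(r[1],1),r[2],P,P[:2]@X*1000,P[:2]@Y*1000)
print('expected',432*X-404.5*Y)
E
```

```text
top [425.2 225. ] [25.9 13.6] 71.56505584716797 [ 0.53797178 -0.24521159  0.037     ] 431.9816789549563 -403.6481111549549
side [407.7 367.4] [25.3 45.8] 60.2551155090332 [ 0.53588819 -0.25488492  0.037     ] 426.9283375601183 -412.15562643927393
wrist [389.   84.5] [77. 40.] 90.0 [ 0.53811953 -0.24538327  0.037     ] 432.067122460856 -403.8578783823266
expected [ 538.25654 -246.01169]
```

```bash
python3 -m pendant '[[5,7,0,0,0,-0.01],[10,15,-0,0,0,-0.02],[13.7,20.8,15,0,0,-0.029],[13.7,20.8,50,0,0,-0.029],[13.7,20.8,85,0,0,-0.029],[13.7,20.8,115,0,0,-0.029],[13.7,20.8,130,0,0,-0.029],[13.7,20.8,130,0,0,-0.029],[13.7,20.8,130,0,0,-0.029],[13.7,20.8,130,0,0,-0.029]]'
```

```text
t: 7.72
eef_pos: [0.445, -0.2391, 0.1322]
tcp_rot: [3.139, -0.001, 0.315]
contact_force: [0.4, -0.1, -1.7]
width: 0.468
finger_force: 30.0
```

Top and wrist agree within 1 mm. I'll descend to just above the plate, then creep.

```bash
python3 -m pendant '[[0,0,30,0,0,0],[0,0,60,0,0,0],[0,0,80,0,0,0],[0,0,90,0,0,0],[0,0,93,0,0,0],[0,0,93,0,0,0],[0,0,93,0,0,0]]'
python3 -m pendant '[[0,0,0.5,0,0,0],[0,0,1,0,0,0],[0,0,1.5,0,0,0],[0,0,2,0,0,0],[0,0,2,0,0,0]]'
```

```text
t: 8.3
eef_pos: [0.445, -0.2393, 0.0392]
tcp_rot: [3.139, -0.001, 0.315]
contact_force: [0.8, 0.6, -0.6]
width: 0.468
finger_force: 30.0
t: 8.72
eef_pos: [0.4442, -0.2387, 0.0358]
tcp_rot: [3.141, -0.0, 0.315]
contact_force: [-0.3, 0.3, -1.0]
width: 0.471
finger_force: 30.0
```

```bash
python3 -m pendant '[[0,0,0.5,0,0,0],[0,0,1,0,0,0],[0,0,1.5,0,0,0],[0,0,2,0,0,0],[0,0,2,0,0,0]]'
python3 -m pendant '[[0,0,0.3,0,0,0],[0,0,0.6,0,0,0],[0,0,0.6,0,0,0]]'
```

```text
t: 9.13
eef_pos: [0.4442, -0.2386, 0.0336]
tcp_rot: [-3.141, 0.0, 0.315]
contact_force: [-0.7, -0.4, -1.1]
width: 0.471
finger_force: 30.0
t: 9.38
eef_pos: [0.4442, -0.2386, 0.0331]
tcp_rot: [-3.141, 0.0, 0.315]
contact_force: [-0.8, -0.5, -1.5]
width: 0.47
finger_force: 30.0
```

```bash
python3 -m pendant '[[0,0,0.3,0,0,0],[0,0,0.6,0,0,0],[0,0,0.6,0,0,0]]'
python3 -m pendant '[[0,0,0.2,0,0,0],[0,0,0.4,0,0,0],[0,0,0.4,0,0,0]]'
```

```text
t: 9.63
eef_pos: [0.4442, -0.2386, 0.0327]
tcp_rot: [3.142, -0.0, 0.315]
contact_force: [-0.7, 0.7, 2.0]
width: 0.47
finger_force: 30.0
t: 9.88
eef_pos: [0.4443, -0.2387, 0.0327]
tcp_rot: [3.141, -0.0, 0.315]
contact_force: [-1.9, 1.7, 7.8]
width: 0.472
finger_force: 30.0
```

Ring down on the plate. I'll relieve the press, open partway and rise straight up.

```bash
python3 -m pendant '[[0,0,-0.4,0,0,0],[0,0,-0.4,0,0,0]]'
python3 -m pendant '[[0,0,0,0,0,0],[0,0,0,0,0,0],[0,0,0,0,0,0],[0,0,0,0,0,0]]' 0.35
python3 -m pendant '[[0,0,-10,0,0,0],[0,0,-30,0,0,0],[0,0,-60,0,0,0],[0,0,-95,0,0,0],[0,0,-130,0,0,0],[0,0,-160,0,0,0],[0,0,-160,0,0,0],[0,0,-160,0,0,0],[0,0,-160,0,0,0]]'
python3 - <<'E'
from h import *
import json
c=calibration('wrist');im=capture('wrist');cv2.imwrite('pics/w7.png',im);json.dump({k:np.array(v).tolist() for k,v in c.items()},open('w7.json','w'))
p=proj(c,[[.4443,-.2386,.056]])[0];print(p)
g=cv2.cvtColor(im,cv2.COLOR_BGR2GRAY);u,v=p.astype(int);G=cv2.resize(g[v-60:v+60,u-60:u+60],None,fx=4,fy=4,interpolation=2)
o,_=rays(c,[p]);f=399.8/(o[2]-.056)
for r in(.0185,.021):
    h=cv2.HoughCircles(G,cv2.HOUGH_GRADIENT,1,20,param1=120,param2=10,minRadius=int(f*r*4*.94),maxRadius=int(f*r*4*1.06))
    for q in (h[0][:3] if h is not None else []):
        w=[(q[0]-1.5)/4+u-60,(q[1]-1.5)/4+v-60];print(r,np.round(w,1),q[2]/4/f,onz(c,[w],.056)[0])
E
```

```text
t: 10.05
eef_pos: [0.4443, -0.2387, 0.0327]
tcp_rot: [3.141, -0.0, 0.315]
contact_force: [-0.8, 0.1, 3.6]
width: 0.464
finger_force: 30.0
t: 10.38
eef_pos: [0.4442, -0.2387, 0.0324]
tcp_rot: [-3.142, 0.0, 0.315]
contact_force: [1.0, 0.1, -0.5]
width: 0.672
finger_force: 0.0
t: 11.13
eef_pos: [0.4439, -0.2383, 0.192]
tcp_rot: [-3.141, 0.001, 0.315]
contact_force: [-0.2, -0.7, 0.4]
width: 0.673
finger_force: 0.0
[327.42997278 222.8722569 ]
0.0185 [326.  223.5] 0.019422191553002587 [ 0.44352444 -0.23775408  0.056     ]
0.0185 [325.2 218.5] 0.019422191553002587 [ 0.44694964 -0.23606616  0.056     ]
0.021 [326.  224.8] 0.020037931312929802 [ 0.44262166 -0.23804768  0.056     ]
0.021 [328.2 220.2] 0.01986200566723631 [ 0.44637057 -0.23855289  0.056     ]
0.021 [324.2 216.8] 0.021867558296583336 [ 0.44797666 -0.23496858  0.056     ]
```

Released; the ring stands at about (0.444, -0.238). Next I close the fingers, go behind the housing end and descend to 2 mm above the beam.

```bash
python3 -m pendant '[[38,9,0,0,0,0],[76,18,0,0,0,0],[114,27,0,0,0,0],[154,36,0,0,0,0],[154,36,20,0,0,0],[154,36,55,0,0,0],[154,36,90,0,0,0],[154,36,115,0,0,0],[154,36,125,0,0,0],[154,36,125,0,0,0]]' -1
python3 - <<'E'
from h import *
print(totool(np.array([.6015,-.2248,.0325])-get_obs()['eef_pos']))
o=get_obs();c=calibration('wrist');im=capture('wrist');cv2.imwrite('pics/w8.png',im)
E
```

```text
t: 12.02
eef_pos: [0.6004, -0.2244, 0.0642]
tcp_rot: [-3.137, 0.004, 0.315]
contact_force: [0.7, -0.5, 0.2]
width: 0.004
finger_force: 0.0
[ 1.08158591  0.86908809 31.66496336]
```

```bash
python3 -m pendant '[[0,0,10,0,0,0],[0,0,20,0,0,0],[0,0,28,0,0,0],[0,0,32,0,0,0],[0,0,32,0,0,0],[0,0,32,0,0,0]]'
python3 - <<'E'
from h import *
o=get_obs();print(o['eef_pos'],o['contact_force'],totool(np.array([.6015,-.2248,.0325])-o['eef_pos']))
E
```

```text
t: 12.57
eef_pos: [0.6019, -0.2252, 0.0356]
tcp_rot: [-3.142, -0.0, 0.315]
contact_force: [-0.4, 0.9, 0.3]
width: 0.004
finger_force: 0.0
[ 0.60186082 -0.22518687  0.03556547] [-0.35996181  0.88063498  0.25014725] [-0.2233659  -0.47950595  3.06547644]
```

```bash
python3 -m pendant '[[0,0,1.4,0,0,0],[0,0,2.8,0,0,0],[0,0,2.8,0,0,0],[-5,0,2.8,0,0,0],[-10,0,2.8,0,0,0],[-15,0,2.8,0,0,0],[-18,0,2.8,0,0,0],[-18,0,2.8,0,0,0],[-18,0,2.8,0,0,0]]'
python3 -m pendant '[[-1.5,0,0,0,0,0],[-3,0,0,0,0,0],[-4.5,0,0,0,0,0],[-6,0,0,0,0,0],[-7.5,0,0,0,0,0],[-9,0,0,0,0,0],[-10.5,0,0,0,0,0],[-12,0,0,0,0,0],[-12,0,0,0,0,0]]'
```

```text
t: 13.32
eef_pos: [0.5846, -0.2309, 0.0329]
tcp_rot: [3.141, -0.0, 0.314]
contact_force: [0.1, -0.7, 0.5]
width: 0.004
finger_force: 0.0
t: 14.07
eef_pos: [0.573, -0.2345, 0.0327]
tcp_rot: [-3.141, 0.0, 0.315]
contact_force: [0.3, 0.2, 0.0]
width: 0.004
finger_force: 0.0
```

```bash
python3 -m pendant '[[-2,0,0,0,0,0],[-4,0,0,0,0,0],[-6,0,0,0,0,0],[-8,0,0,0,0,0],[-10,0,0,0,0,0]]'
python3 -m pendant '[[-1.5,0,0,0,0,0],[-3,0,0,0,0,0],[-4.5,0,0,0,0,0],[-6,0,0,0,0,0]]'
python3 - <<'E'
from h import *
import json
c=calibration('wrist');im=capture('wrist');cv2.imwrite('pics/w9.png',im)
e=get_obs()['eef_pos'];X=np.array([.9495,.3137,0])
fj=np.array([.4292,-.2826,0])
print('tcp fj x',(e-fj)@X,(e-fj)@np.array([-.3137,.9495,0]))
P=[fj+X*x+np.array([0,0,.037]) for x in(.08,.1,.12,.14)]
print(proj(c,P).round(0).tolist())
S=calibration('side');s=capture('side');cv2.imwrite('pics/s2.png',s)
m=np.zeros(s.shape[:2],np.uint8);m[330:420,340:450]=(s[330:420,340:450].max(2)<55)
m=cv2.morphologyEx(m,2,np.ones((3,3)));n,l,st,ce=cv2.connectedComponentsWithStats(m);print([(st[i].tolist(),ce[i].round(1).tolist()) for i in range(1,n) if st[i][4]>60])
s0=cv2.imread('pics/side0.png');m[:]=0;m[330:420,340:450]=(s0[330:420,340:450].max(2)<55);m=cv2.morphologyEx(m,2,np.ones((3,3)));n,l,st,ce=cv2.connectedComponentsWithStats(m);print([(st[i].tolist(),ce[i].round(1).tolist()) for i in range(1,n) if st[i][4]>60])
E
```

```text
t: 14.48
eef_pos: [0.5636, -0.2376, 0.0328]
tcp_rot: [3.142, -0.0, 0.315]
contact_force: [1.3, -0.5, -1.1]
width: 0.005
finger_force: 0.5
t: 14.82
eef_pos: [0.5579, -0.2395, 0.0327]
tcp_rot: [3.142, -0.0, 0.315]
contact_force: [1.2, -1.1, -0.0]
width: 0.003
finger_force: 0.5
tcp fj x 0.1355552138647025 0.0005297227530784293
[[329.0, 429.0], [329.0, 392.0], [329.0, 353.0], [329.0, 309.0]]
[([380, 330, 70, 65, 1479], [415.8, 355.4])]
[([408, 350, 16, 9, 76], [414.8, 354.1]), ([383, 360, 49, 29, 503], [407.9, 372.9])]
```

Contact confirmed by the steady ~1 N and finger force of 0.5. About 16 mm of travel remains, so I'll creep.

```bash
python3 -m pendant '[[-1,0,0,0,0,0],[-2,0,0,0,0,0],[-3,0,0,0,0,0],[-4,0,0,0,0,0],[-5,0,0,0,0,0],[-6,0,0,0,0,0],[-7,0,0,0,0,0],[-8,0,0,0,0,0]]'
python3 -m pendant '[[-0.5,0,0,0,0,0],[-1,0,0,0,0,0],[-1.5,0,0,0,0,0],[-2,0,0,0,0,0],[-2.5,0,0,0,0,0],[-3,0,0,0,0,0]]'
python3 -m pendant '[[-0.3,0,0,0,0,0],[-0.6,0,0,0,0,0],[-0.9,0,0,0,0,0],[-1.2,0,0,0,0,0],[-1.5,0,0,0,0,0]]'
```

```text
t: 15.58
eef_pos: [0.5504, -0.2419, 0.0327]
tcp_rot: [3.142, -0.0, 0.315]
contact_force: [1.4, -0.2, -0.8]
width: 0.005
finger_force: 0.5
t: 16.08
eef_pos: [0.5477, -0.2428, 0.0328]
tcp_rot: [3.141, -0.0, 0.315]
contact_force: [1.8, 1.0, 0.4]
width: 0.005
finger_force: 0.9
t: 16.5
eef_pos: [0.5462, -0.2433, 0.0328]
tcp_rot: [3.141, -0.0, 0.315]
contact_force: [2.2, 1.0, -0.2]
width: 0.003
finger_force: 0.9
```

Finger force rose to 0.9, so the ring is being pushed along. About 4 mm remains.

```bash
python3 -m pendant '[[-0.3,0,0,0,0,0],[-0.6,0,0,0,0,0],[-0.9,0,0,0,0,0],[-1.2,0,0,0,0,0],[-1.5,0,0,0,0,0]]'
python3 -m pendant '[[-0.2,0,0,0,0,0],[-0.4,0,0,0,0,0],[-0.6,0,0,0,0,0],[-0.8,0,0,0,0,0],[-1,0,0,0,0,0]]'
```

```text
t: 16.92
eef_pos: [0.5447, -0.2438, 0.0327]
tcp_rot: [3.142, -0.0, 0.315]
contact_force: [1.9, 0.2, -0.3]
width: 0.002
finger_force: 0.9
t: 17.33
eef_pos: [0.5438, -0.2441, 0.0327]
tcp_rot: [3.142, -0.0, 0.315]
contact_force: [1.8, 0.2, 0.8]
width: 0.006
finger_force: 0.9
```

```bash
python3 -m pendant '[[-0.2,0,0,0,0,0],[-0.4,0,0,0,0,0],[-0.6,0,0,0,0,0],[-0.6,0,0,0,0,0]]'
```

```text
t: 17.67
eef_pos: [0.5432, -0.2443, 0.0327]
tcp_rot: [-3.142, 0.0, 0.315]
contact_force: [0.6, 0.2, 0.4]
width: 0.005
finger_force: 0.8
```

```bash
python3 -m pendant '[[-0.2,0,0,0,0,0],[-0.4,0,0,0,0,0],[-0.6,0,0,0,0,0],[-0.6,0,0,0,0,0]]'
```

```text
t: 18.0
eef_pos: [0.5426, -0.2445, 0.0327]
tcp_rot: [-3.142, 0.0, 0.315]
contact_force: [2.2, -1.1, -0.6]
width: 0.007
finger_force: 0.8
```

```bash
python3 -m pendant '[[-0.2,0,0,0,0,0],[-0.4,0,0,0,0,0],[-0.6,0,0,0,0,0],[-0.6,0,0,0,0,0]]'
```

```text
t: 18.33
eef_pos: [0.5421, -0.2446, 0.0327]
tcp_rot: [-3.142, 0.0, 0.315]
contact_force: [2.2, -0.1, 0.9]
width: 0.004
finger_force: 0.8
```

```bash
python3 -m pendant '[[-0.2,0,0,0,0,0],[-0.4,0,0,0,0,0],[-0.6,0,0,0,0,0],[-0.6,0,0,0,0,0]]'
```

```text
t: 18.67
eef_pos: [0.5416, -0.2448, 0.0327]
tcp_rot: [3.141, -0.0, 0.315]
contact_force: [3.6, 0.5, 0.3]
width: 0.003
finger_force: 1.3
```

```bash
python3 -m pendant '[[-0.2,0,0,0,0,0],[-0.4,0,0,0,0,0],[-0.6,0,0,0,0,0],[-0.6,0,0,0,0,0]]'
```

```text
t: 19.0
eef_pos: [0.5413, -0.2449, 0.0328]
tcp_rot: [3.141, -0.001, 0.315]
contact_force: [5.6, 0.8, -1.3]
width: 0.006
finger_force: 2.6
```

```bash
python3 -m pendant '[[-0.2,0,0,0,0,0],[-0.3,0,0,0,0,0],[-0.3,0,0,0,0,0]]'
```

```text
t: 19.25
eef_pos: [0.5412, -0.245, 0.0328]
tcp_rot: [3.141, -0.001, 0.315]
contact_force: [6.5, 1.3, -1.7]
width: 0.002
finger_force: 3.2
```

```bash
python3 -m pendant '[[-0.3,0,0,0,0,0],[-0.6,0,0,0,0,0],[-0.6,0,0,0,0,0],[-0.6,0,0,0,0,0]]'
```

```text
t: 19.58
eef_pos: [0.541, -0.2451, 0.0329]
tcp_rot: [3.141, -0.002, 0.315]
contact_force: [8.2, 2.8, -2.2]
width: 0.003
finger_force: 4.2
```

Stalled at about 8 N with the ring held. I'll back straight off, rise, and check.

```bash
python3 -m pendant '[[2,0,0,0,0,0],[6,0,0,0,0,0],[15,0,0,0,0,0],[25,0,0,0,0,0],[25,0,-15,0,0,0],[25,0,-50,0,0,0],[25,0,-90,0,0,0],[0,0,-130,0,0,0],[-35,0,-165,0,0,0],[-70,0,-190,0,0,0]]'
python3 -m pendant '[[-35,0,-10,0,0,0],[-70,0,-20,0,0,0],[-80,0,-20,0,0,0],[-80,0,-20,0,0,0],[-80,0,-20,0,0,0]]'
python3 - <<'E'
from h import *
import json
o=get_obs();c=calibration('wrist');im=capture('wrist');cv2.imwrite('pics/w10.png',im);json.dump({k:np.array(v).tolist() for k,v in c.items()},open('w10.json','w'))
hb=(im.max(2)<55).astype(np.uint8);hb[260:]=0;hb=cv2.morphologyEx(hb,3,np.ones((9,9)));k=max(cv2.findContours(hb,0,1)[0],key=cv2.contourArea);r=cv2.minAreaRect(k);P=onz(c,[r[0]],.037)[0,:2]
X=np.array([.9495,.3137]);Y=np.array([-.3137,.9495]);f=np.array([.4292,-.2826])
print('housing',r,P,(P-f)@X,(P-f)@Y)
q=f+X*.021+Y*.038;p=proj(c,[[*q,.056]])[0];print(p)
g=cv2.cvtColor(im,cv2.COLOR_BGR2GRAY);u,v=p.astype(int);a=max(v-50,0);b=max(u-50,0);G=cv2.resize(g[a:v+50,b:u+50],None,fx=4,fy=4,interpolation=2)
O,_=rays(c,[p]);fz=399.8/(O[2]-.056)
for q in cv2.HoughCircles(G,cv2.HOUGH_GRADIENT,1,20,param1=120,param2=10,minRadius=int(fz*.0175*4),maxRadius=int(fz*.022*4))[0][:4]:
    w=[(q[0]-1.5)/4+b,(q[1]-1.5)/4+a];P=onz(c,[w],.056)[0,:2];print(np.round(w,1),q[2]/4/fz,(P-f)@X,(P-f)@Y)
t=capture('top');cv2.imwrite('pics/t3.png',t);t0=cv2.imread('pics/top0.png')
d=cv2.absdiff(t,t0).max(2)
print('board change',(d[175:272,208:306]>40).sum(), [ (d[y-14:y+14,x-14:x+14]>40).sum() for x,y in((231,220),(272,199),(262,241))])
E
```

```text
t: 20.42
eef_pos: [0.4842, -0.2633, 0.216]
tcp_rot: [3.14, -0.001, 0.316]
contact_force: [0.7, -0.7, -0.5]
width: 0.008
finger_force: 0.0
t: 20.83
eef_pos: [0.4087, -0.2882, 0.2337]
tcp_rot: [-3.141, -0.0, 0.314]
contact_force: [0.6, 0.2, -0.3]
width: 0.002
finger_force: 0.0
housing ((326.9999694824219, 87.49998474121094), (82.99998474121094, 39.99999237060547), 90.0) [ 0.50153848 -0.25833846] 0.07629623630200955 0.0003437537121699051
[280.43461814 158.93088925]
[280.5 159.5] 0.01838564533523027 0.020545121705151034 0.03796235594382979
[276.8 163. ] 0.02169910260503296 0.01777667159122539 0.04108494449881067
[274.2 156.5] 0.01814319788145291 0.022980292824939595 0.042889315595097885
[285.5 158.5] 0.021476858848829827 0.02130534951518825 0.03392023766423205
board change 398 [np.int64(1), np.int64(1), np.int64(325)]
```

The jaws read about 42 mm (housing centre 76 mm, against 77 expected). The ring is upright at (20.5, 38) between them, and the low rings are pixel-identical to the start. I'll hand in.

```bash
python3 -m pendant '[[0,0,-10,0,0,0],[0,0,-10,0,0,0],[0,0,-10,0,0,0]]'; python3 -c "
from cell import *;print(job_done())"
```

```text
t: 21.18
eef_pos: [0.409, -0.2881, 0.2443]
tcp_rot: [3.141, -0.0, 0.316]
contact_force: [-0.1, 0.2, -0.6]
width: 0.003
finger_force: 0.0
the job is handed in; nothing more can be done
None
```

I handed the job in at 21.2 s: the tall ring stands upright on the caliper's base plate with both jaws shut on it (about 8 N at the end of the push), the two low rings stand unmoved on the turntable, and the arm is clear.

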